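Heft two coaster canisters and serve the fuller one

ROBOT

A 7-joint arm with a two-finger parallel gripper is mounted at the origin on the work surface. World frame = base frame: x ahead of the robot, y to its left, z up, the work surface at z = 0. Lengths are in m, angles in rad, forces in N, time in s.
With the tool pointing down it reaches from about 0.425 to 1.025 m from the base axis. Payload 9.4 kg.
Tool frame: the origin (TCP) lies midway between the tips of the shut fingers; the grasp point (between the pads) lies 19 mm behind it; x points along the fingers, y is the direction in which the jaws open and shut, and the axes are right-handed (so a half turn about x gives the same grasp; the last joint's range is limited). The gripper opens to 85 mm and grips with 20 to 120 N. Pads are 22 mm wide; open, the fingers measure 114 mm over their backs; the gripper's body (76 mm by 85 mm) begins 54 mm behind the grasp point. The pads swing forward as they close: fully open they stand 13 mm farther back than shut.
Start: joints at [1.146, 0.599, -0.003, 1.599, 0.002, 0.943, -0.08], TCP at [0.247, -0.682, 0.231] pointing down, gripper open.
Joint ranges: [-2.57, 2.57], [-0.35, 1.97], [-1.29, 1.29], [0.11, 2.56], [-1.05, 4.19], [0.11, 1.86], [-2.63, 2.63]. Speed limits (rad/s): [2.22, 2.22, 3.01, 3.01, 3.14, 3.14, 3.14].

INTERFACE

Orientations are given as a unit quaternion [x, y, z, w].
In Python, from bench import ctrl gives the robot as it stands.
- The arm moves only by the tool servo_tool, never from a script. Its argument "rows" is a list that holds one entry, the list of rows, each a list of 7 numbers: the opening in per cent of the stroke, from 0 (shut) to 100 (fully open), then the shift along the tool's x, y, z in cm, then the turn, a rotation vector about the tool's x, y, z in rad. In form: [[[jaw, x, y, z, rx, ry, rz], ...]]. A call has 1 to 12 rows; each row is the pose to reach, as a shift and turn from the pose commanded when the call began, along the tool's axes at that moment; what a row does not reach only later rows make up. A row lasts 1/12 s, in which the tool goes at most 41.7 mm and 7.16 degrees, less where a joint would pass 70% of its speed; a pose out of reach is approached as far as the arm can. A call with a gripper value outside its range is refused whole. The fingers move at their own pace and stop on an object; "force" is the grip in N (left out, the last holds). Time passes only in rows, so rows that repeat a pose let the fingers close. It gives the time, the measured TCP pose, the force and the opening at its end, in the units of the state.
- ctrl.read_state(): the state, without advancing time (a new reading comes with each control period).
- ctrl.camera(name): name is "side" or "top"; returns a dict with "img" (384x512x3 uint8, blue, green, red), "fov_y" (degrees; the focal length in pixels is half the picture's height over the tangent of half this angle, whatever the lens; pixels are square), "cx", "cy" (the principal point, pixels), "origin" and "rotation" of the camera in the world. Camera axes: x right, y down, z forward; pixel columns grow to the right and rows downward; lengths in m; the calibration is good to about 2 mm. A picture is of the moment at which its call begins. There is no depth.
- ctrl.sign_off(): hands the job in, once; it reports no verdict.
The state is a dict: "time_s": time; "qpos": joint angles; "joint_vel": joint speeds; "effort": joint torques, N m; "position": TCP position; "eef_rot": TCP orientation; "wrist_force": force on the tool from outside, world axes, zero at the start; "moment": the same for the moment, N m; "gripper_width": finger opening in m.
Only numpy, scipy, OpenCV 4.12 (cv2) and the standard library are available. Lean on these libraries where they do the work, as an engineer would, in place of code of your own. Each camera call takes 0.05 s, during which the arm holds its last target.

TASK

One of the two closed canisters holds many stone coasters and the other only a few: lift the blue one clear of the counter to feel its weight and set it back down on the counter and let go, then lift the green one clear to compare. Set the heavier canister on the round wooden tray, inside its rim, and the lighter one squarely on the cork trivet. Keep both upright, put them down gently, and leave the glass, the bottle and the opener where they are.

Things in the scene. Friction and masses are not known exactly. Their poses are not given: they have to be found in the camera images.
- blue_canister: Closed round white canister, blue band and blue knob. Body 90 mm across; wooden lid 94 mm across, top 102 mm above base; knob an upright cylinder 30 mm across, 102 to 138 mm above base. Lid and knob are fixed on. Loose coasters inside may shift a few mm. Either canister may be the heavier, by 200 g or more; under 800 g each. Origin: centre of underside, z up
- green_canister: Closed round white canister, green band and green knob. Body 90 mm across; wooden lid 94 mm across, top 102 mm above base; knob an upright cylinder 30 mm across, 102 to 138 mm above base. Lid and knob are fixed on. Loose coasters inside may shift a few mm. Either canister may be the heavier, by 200 g or more; under 800 g each. Origin: centre of underside, z up
- tray: Round dark wooden serving tray, 190 mm across, fixed to the counter; its floor is 6 mm above the counter and a rim 14 mm high and 6 mm thick leaves 178 mm clear inside. Origin: centre of the underside, on the counter
- trivet: Round flat cork trivet, 150 mm across and 8 mm thick, fixed to the counter. Origin: centre of the underside, on the counter
- counter: The white kitchen worktop, top at height 0; does not move
- wine_glass: Wine glass with a blue stem and foot, 72 mm across, 148 mm high; leave alone. Origin: centre of the underside
- beer_bottle: Amber glass bottle, 62 mm across, 200 mm high; leave alone. Origin: centre of the underside
- bottle_opener: Bottle opener lying flat, 135 mm long along its x axis, 32 mm wide, 10 mm high; leave alone. Origin: on the counter, about the middle of its length

How it is judged:
On the way, in this order (a step that is already met when the one before it is completed fails the run):
1. the blue canister is lifted clear of the counter (height (world z) of blue_canister above 0.015 m), for 0.3 s.
2. the blue canister stands on the counter again, let go (height (world z) of blue_canister below 0.004 m and angle between blue_canister's own z axis and vertical below 0.06 rad and contact force between the fingers and blue_canister below 0.05 N and contact force between blue_canister and counter above 1 N), for 0.2 s.
3. the green canister is lifted clear while the blue one stands on the counter (height (world z) of green_canister above 0.015 m and height (world z) of blue_canister below 0.004 m), for 0.3 s.
At the end, for the whole second after the job is handed in: The heavier canister stands on the tray floor, inside the rim (centre within 42 mm of the tray's centre), and the lighter on the trivet (centre within 35 mm of the trivet's centre), both upright within 0.06 rad, released and at rest (((contact force between blue_canister and tray above 4.9 N and horizontal distance between blue_canister and tray below 0.042 m and angle between each of blue_canister, green_canister's own z axis and vertical below 0.06 rad and linear speed of each of blue_canister, green_canister below 0.02 m/s and contact force between green_canister and trivet above 1 N and horizontal distance between green_canister and trivet below 0.035 m) or (contact force between green_canister and tray above 4.9 N and horizontal distance between green_canister and tray below 0.042 m and angle between each of green_canister, blue_canister's own z axis and vertical below 0.06 rad and linear speed of each of green_canister, blue_canister below 0.02 m/s and contact force between blue_canister and trivet above 1 N and horizontal distance between blue_canister and trivet below 0.035 m))); the robot touches nothing.
It fails at once if a canister is tipped more than 0.5 rad (angle between any of blue_canister, green_canister's own z axis and vertical above 0.5 rad).
It fails at once if a canister is dropped: out of the fingers while more than 18 mm above the counter ((height (world z) of blue_canister above 0.018 m and contact force between the fingers and blue_canister below 0.05 N) or (height (world z) of green_canister above 0.018 m and contact force between the fingers and green_canister below 0.05 N)).
It fails at once if a canister is banged down (over 100 N on counter, tray or trivet) (contact force between any of blue_canister, green_canister and counter above 100 N or contact force between any of blue_canister, green_canister and tray above 100 N or contact force between any of blue_canister, green_canister and trivet above 100 N).
It fails at once if the glass, bottle or opener is shifted more than 30 mm or tipped (distance of any of wine_glass, beer_bottle, bottle_opener from where it was at the start of the episode above 0.03 m or angle between any of wine_glass, beer_bottle's own z axis and vertical above 0.4 rad).
It also fails if it takes over 67 s, if anything falls off the work surface, if the arm or the gripper's body presses on something with over 40 N, if the wrist force passes 120 N, or if a joint passes its speed limit or range.

## Working session

There is one attempt and no reset: what is moved stays moved. The work goes in short steps, Python scripts to look and compute and a tool call to move; the robot and the scene stay as the last step left them, time stands still between calls to the robot, and variables do not carry over. Pictures are saved under pics/ and viewed, and the job is handed in when it is done.

Besides the shell and the picture viewer there is one more tool, called by a JSON object that holds its "api" and its "payload", one argument or row to a line. servo_tool: Moves the arm, as the interface text tells. Its arguments: {"type":"object","properties":{"rows":{"type":"array"},"force":{"type":"number"}},"required":["rows"]}

```bash
mkdir -p pics; ls
python3 - <<'E'
from bench import ctrl
import cv2
for n in("side","top"):
    c=ctrl.camera(n); cv2.imwrite(f"pics/{n}0.png",c["img"])
    print(n,c["fov_y"],c["cx"],c["cy"],c["origin"],c["rotation"])
s=ctrl.read_state()
for k in s: print(k,s[k])
E
```

```text
pics
side 57.53155053232331 254.21909101561306 195.28697996357943 [0.45574806 0.7576994  0.55213863] [-0.08612487  0.87666204 -0.47040557  0.05258103]
top 57.301894302411775 256.19655414910375 192.4177202843098 [0.43975245 0.02474142 0.92331363] [ 0.70823528 -0.69975054  0.06879704 -0.06339512]
time_s 0.1
qpos [ 1.14628208  0.60007199 -0.00253638  1.60004991  0.00179462  0.94286288
 -0.07981664]
joint_vel [-0.00049975 -0.0005991   0.00018854 -0.00034525  0.00263692  0.00076976
  0.00137787]
effort [ 3.41269231e-03 -7.77990603e+01  1.56944633e+00 -2.58625478e+01
  1.26674550e-02  5.55332736e-03  5.05039952e-05]
position [ 0.24695799 -0.68120622  0.23048397]
eef_rot [-0.69630907 -0.12283745  0.69656845 -0.12188941]
wrist_force [-0.78870368  0.14429907 -0.35940611]
moment [-0.07332758 -0.01094565  0.00069119]
gripper_width 0.08542989706454442
```

View pics/top0.png

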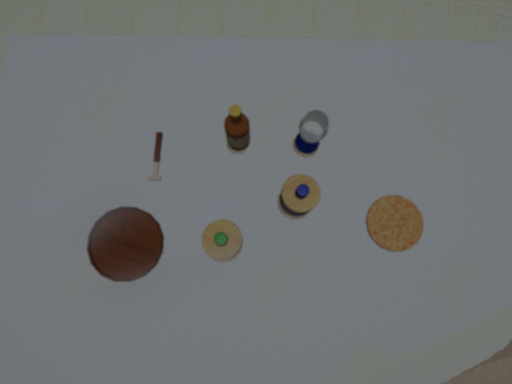

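View pics/side0.png

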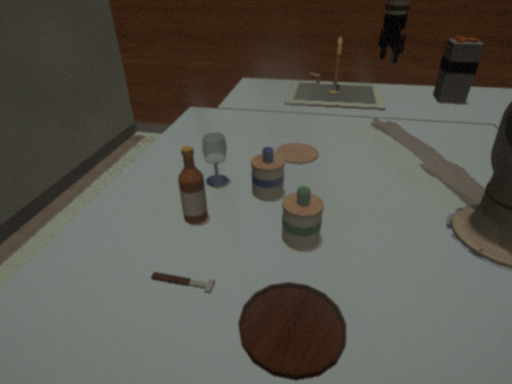

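The top view shows the blue knob at about (303,190), the green knob (221,239), the tray (126,244), the trivet (395,223), the bottle (238,130), the glass (310,140) and the opener (157,157). In the side view the knob tops are at about (268,150) for blue and (304,188) for green.

```bash
cat > h.py <<'E'
import numpy as np, cv2
from scipy.spatial.transform import Rotation as R
from bench import ctrl
def cam(n):
    c=ctrl.camera(n); c["f"]=c["img"].shape[0]/2/np.tan(np.radians(c["fov_y"]/2)); return c
def plane(c,uv,z):
    d=R.from_quat(c["rotation"]).apply([(uv[0]-c["cx"])/c["f"],(uv[1]-c["cy"])/c["f"],1.])
    o=np.array(c["origin"]); return o+d*(z-o[2])/d[2]
def proj(c,p):
    q=R.from_quat(c["rotation"]).inv().apply(np.array(p)-c["origin"]); return np.array([c["cx"],c["cy"]])+c["f"]*q[...,:2]/q[...,2:3] if q.ndim>1 else np.array([c["cx"],c["cy"]])+c["f"]*q[:2]/q[2]
def blob(c,win,fn):
    u0,v0,u1,v1=win; im=cv2.cvtColor(c["img"],cv2.COLOR_BGR2HSV)[v0:v1,u0:u1].astype(int)
    m=fn(im[...,0],im[...,1],im[...,2]).astype(np.uint8)
    n,l,st,ce=cv2.connectedComponentsWithStats(m); i=1+np.argmax(st[1:,4])
    cn=max(cv2.findContours((l==i).astype(np.uint8),cv2.RETR_EXTERNAL,cv2.CHAIN_APPROX_NONE)[0],key=len)
    return ce[i]+[u0,v0],st[i],cn[:,0]+[u0,v0]
E
python3 - <<'E'
from h import *
t=cam("top"); s=cam("side")
B=lambda h,S,v:(abs(h-118)<15)&(S>130); G=lambda h,S,v:(abs(h-60)<20)&(S>90)
def circ(pts):
    (x,y),r=cv2.minEnclosingCircle(pts.astype(np.float32)[:,None]); A=np.c_[2*pts,np.ones(len(pts))]
    a=np.linalg.lstsq(A,(pts**2).sum(1),rcond=None)[0]; return a[:2],np.sqrt(a[2]+a[0]**2+a[1]**2)
for nm,c,win,fn,z in [("tray",t,(70,190,180,300),lambda h,S,v:(v<110)&(S>90),.014),("trivet",t,(350,180,440,265),lambda h,S,v:S>90,.008),
  ("lidB",t,(270,165,330,225),lambda h,S,v:(abs(h-17)<10)&(S>60),.102),("lidG",t,(190,210,255,270),lambda h,S,v:(abs(h-17)<10)&(S>60),.102),
  ("knobB",t,(290,178,316,200),B,.138),("knobG",t,(208,225,235,252),G,.138),
  ("tray_s",s,(220,270,360,375),lambda h,S,v:(v<110)&(S>90),.014),("trivet_s",s,(272,138,325,165),lambda h,S,v:S>70,.008)]:
    ce,st,cn=blob(c,win,fn); W=np.array([plane(c,p,z)[:2] for p in cn])
    ctr,r=circ(W); print(nm,ce.round(1),st,ctr.round(4),r.round(4))
for nm,win,fn in [("B",(255,143,282,166),B),("G",(290,180,318,207),G)]:
    ce,st,cn=blob(s,win,fn); print("side knob",nm,ce,st, plane(s,ce,.12))
im=np.hstack([cv2.resize(t["img"][90:290,80:330],None,fx=3,fy=3)]); cv2.imwrite("pics/tz.png",im)
cv2.imwrite("pics/sz.png",cv2.resize(s["img"][120:260,160:350],None,fx=4,fy=4))
E
```

```text
tray [128.3 246.2] [  19   20   74   67 3199] [0.4696 0.3451] 0.0801
trivet [394.4 222.9] [  17   16   56   55 2417] [ 0.5376 -0.3438] 0.0716
lidB [299.8 193.8] [  11   10   39   38 1008] [ 0.5949 -0.0854] 0.0452
lidG [221.6 239.1] [  12   10   40   39 1038] [0.4847 0.0987] 0.044
knobB [302.  190.4] [  7   7  11  12 103] [ 0.5947 -0.0849] 0.0122
knobG [220.  237.9] [  6   7  13  13 122] [0.4849 0.0988] 0.0128
tray_s [291.9 331.7] [  19   15  106   90 7333] [0.4756 0.3627] 0.091
trivet_s [294.1 153.6] [  0   6  46  21 704] [ 0.5487 -0.326 ] 0.0756Traceback (most recent call last):
  File "<stdin>", line 14, in <module>
  File "h.py", line 14, in blob
    n,l,st,ce=cv2.connectedComponentsWithStats(m); i=1+np.argmax(st[1:,4])
                                                       ~~~~~~~~~^^^^^^^^^^
    return _wrapfunc(a, 'argmax', axis=axis, out=out, **kwds)
    return bound(*args, **kwds)
ValueError: attempt to get argmax of an empty sequence
```

Run:
```python
from h import *
t=cam("top"); s=cam("side")
h=cv2.cvtColor(s["img"],cv2.COLOR_BGR2HSV); print(h[146:166:2,268].tolist()); print(h[184:206:2,304].tolist()); print(h[145:160:3,300].tolist())
print(h[325,205:262:4].tolist())
h2=cv2.cvtColor(t["img"],cv2.COLOR_BGR2HSV); print(h2[245,80:175:5].tolist())
cv2.imwrite("pics/tz.png",cv2.resize(t["img"][180:290,80:250],None,fx=4,fy=4)*2.0)
cv2.imwrite("pics/sz.png",cv2.resize(s["img"][120:260,160:350],None,fx=4,fy=4))
```

```text
[[94, 19, 110], [116, 84, 85], [115, 93, 82], [118, 52, 64], [120, 26, 60], [111, 31, 58], [120, 28, 54], [120, 32, 55], [174, 22, 58], [15, 98, 109]]
[[50, 19, 122], [58, 40, 102], [57, 69, 85], [54, 83, 83], [56, 71, 79], [55, 47, 71], [49, 46, 61], [47, 38, 61], [52, 43, 65], [51, 40, 63], [45, 44, 58]]
[[12, 87, 114], [14, 89, 115], [13, 89, 114], [14, 89, 109], [15, 91, 109]]
[[68, 16, 124], [60, 14, 125], [64, 15, 123], [77, 14, 124], [54, 11, 121], [68, 8, 122], [64, 14, 124], [69, 14, 126], [73, 16, 115], [8, 130, 51], [11, 146, 54], [8, 133, 50], [13, 135, 49], [10, 115, 51], [8, 154, 48]]
[[105, 17, 121], [111, 21, 120], [12, 51, 50], [7, 100, 66], [6, 115, 62], [9, 140, 62], [9, 140, 62], [9, 142, 61], [8, 160, 59], [10, 158, 55], [9, 165, 51], [11, 165, 54], [11, 178, 53], [9, 162, 60], [11, 180, 58], [11, 155, 61], [12, 178, 56], [105, 17, 123], [110, 18, 126]][ WARN:0@1.732] global loadsave.cpp:1063 imwrite_ Unsupported depth image for selected encoder is fallbacked to CV_8U.
```

View pics/tz.png

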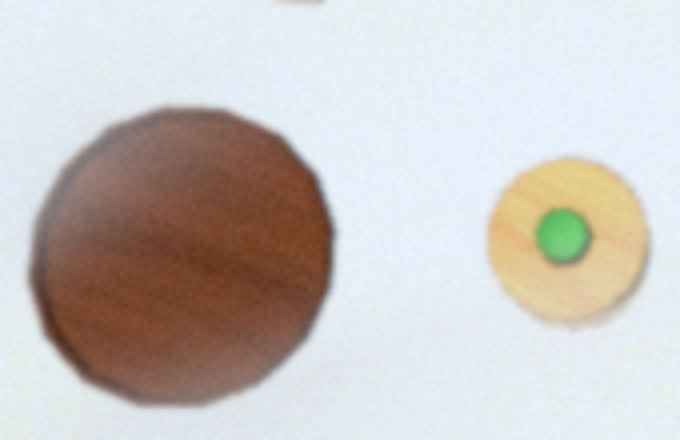

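View pics/sz.png

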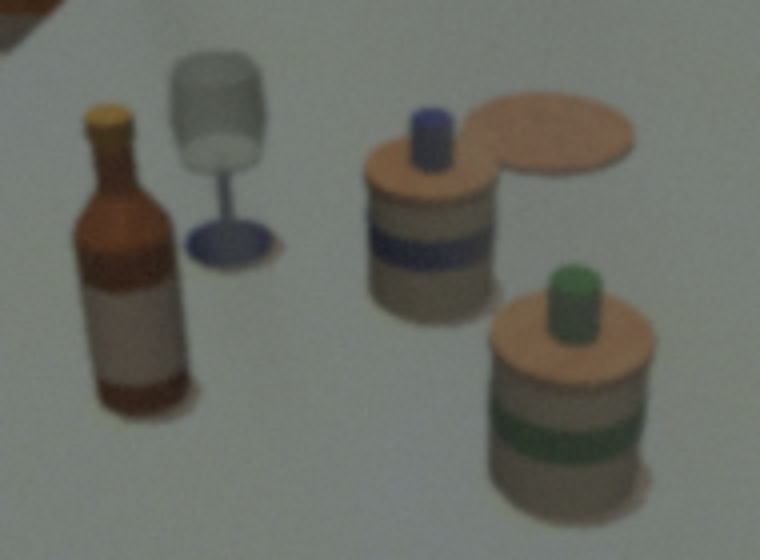

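Run:
```python
from h import *
t=cam("top"); s=cam("side")
ti=blob(t,(70,190,180,300),lambda h,S,v:(v<90))
print("tray px",ti[0],ti[1])
tv=blob(t,(350,180,440,265),lambda h,S,v:S>60); print("trivet px",tv[0],tv[1])
ss=blob(s,(220,270,360,375),lambda h,S,v:(v<88)); print("tray side",ss[0],ss[1])
sv=blob(s,(285,138,325,170),lambda h,S,v:(S>55)); print("triv side",sv[0],sv[1])
kb=blob(s,(255,143,285,166),lambda h,S,v:(abs(h-118)<12)&(S>55)); kg=blob(s,(290,180,318,200),lambda h,S,v:(abs(h-57)<14)&(S>60)); print(kb[0],kb[1],kg[0],kg[1])
for nm,c,b,z in[("tray",t,ti,.014),("trayS",s,ss,.014),("triv",t,tv,.008)]:
    W=np.array([plane(c,p,z)[:2] for p in b[2]]).astype(np.float32); e=cv2.fitEllipse(W[:,None]); print(nm,np.round(e[0],4),np.round(e[1],4),round(e[2]))
for P in (kb,kg): print("knob top side",plane(s,P[0],.138).round(4))
# trivet right extreme/top/bottom in side
c=sv[2]; print("triv side ext",c[:,0].max(),c[:,1].min(),c[:,1].max())
for y in(-.344,-.33): 
    a=np.linspace(0,2*np.pi,90); p=proj(s,np.c_[.54+.075*np.cos(a),y+.075*np.sin(a),0*a+.008]); print(p.min(0),p.max(0))
for q in ((.5947,-.0849,.138),(.4849,.0988,.138)): print(proj(s,q))
```

```text
tray px [125.0474195  243.90736656] [  17   17   77   75 4534]
trivet px [394.45757941 222.8106152 ] [  17   15   56   56 2487]
tray side [292.10786849 329.78204655] [  18   12  108   93 8121]
triv side [299.51444043 152.86281588] [  0   5  33  20 554]
[267.09677419 149.4516129 ] [ 8  5  9  4 31] [303.56603774 189.8490566 ] [ 9  7 10  7 53]
tray [0.4757 0.3521] [0.1885 0.1927] 176
trayS [0.4755 0.3582] [0.1907 0.1938] 175
triv [ 0.538  -0.3441] [0.1447 0.1459] 28
knob top side [ 0.5964 -0.0782  0.138 ]
knob top side [0.4838 0.1046 0.138 ]
triv side ext 317 143 162
[274.1906616  142.11308732] [317.71382526 161.49320062]
[273.56606807 143.73375547] [317.49853517 163.48583595]
[268.14251449 148.41076658]
[303.27565493 188.4114371 ]
```

Run:
```python
from h import *
t=cam("top"); s=cam("side")
st=ctrl.read_state(); M=R.from_quat(st["eef_rot"]).as_matrix(); print(M.round(4)); print(st["position"],st["time_s"])
print("bottle",plane(t,(236,111),.2),plane(s,(188,149),.2), "glass foot",plane(t,(307,143),.005),plane(s,(217,181),.005))
d=np.array([.595,-.082,.20])-st["position"]; print("delta tool cm",(M.T@d*100).round(2))
```

```text
[[-1.000e-04  3.409e-01 -9.401e-01]
 [ 0.000e+00 -9.401e-01 -3.409e-01]
 [-1.000e+00 -1.000e-04  1.000e-04]]
[ 0.24708803 -0.68155829  0.2312472 ] 0.5
bottle [0.75770215 0.06623417 0.2       ] [0.75395582 0.07690795 0.2       ] glass foot [ 0.75316323 -0.1187746   0.005     ] [ 0.75398094 -0.10702183  0.005     ]
delta tool cm [  3.12 -44.51 -53.15]
```

{"api": "servo_tool", "payload": {
  "rows": [
    [[100,0,-44.5,-53.2,0,0,0],[100,0,-44.5,-53.2,0,0,0],[100,0,-44.5,-53.2,0,0,0],[100,0,-44.5,-53.2,0,0,0],[100,0,-44.5,-53.2,0,0,0],[100,0,-44.5,-53.2,0,0,0],[100,0,-44.5,-53.2,0,0,0],[100,0,-44.5,-53.2,0,0,0],[100,0,-44.5,-53.2,0,0,0],[100,0,-44.5,-53.2,0,0,0],[100,0,-44.5,-53.2,0,0,0],[100,0,-44.5,-53.2,0,0,0]]
  ],
  "force": 80
}}

```text
time_s: 1.5
position: [0.4991, -0.2475, 0.2316]
eef_rot: [0.697, 0.122, -0.696, 0.122]
wrist_force: [1.1, -0.9, 0.0]
gripper_width: 0.0849
```

{"api": "servo_tool", "payload": {
  "rows": [
    [[100,0,-12.3,-14.6,0,0,0],[100,0,-12.3,-14.6,0,0,0],[100,0,-12.3,-14.6,0,0,0],[100,0,-12.3,-14.6,0,0,0],[100,0,-12.3,-14.6,0,0,0],[100,0,-12.3,-14.6,0,0,0],[100,0,-12.3,-14.6,0,0,0]]
  ]
}}

```text
time_s: 2.08
position: [0.5942, -0.0821, 0.2311]
eef_rot: [0.696, 0.124, -0.696, 0.123]
wrist_force: [0.1, 0.3, -0.1]
gripper_width: 0.0855
```

Run:
```python
from h import *
t=cam("top"); s=cam("side")
st=ctrl.read_state(); print(st["position"],st["wrist_force"],proj(s,st["position"]),proj(t,st["position"]))
cv2.imwrite("pics/s1.png",cv2.resize(s["img"][60:220,180:380],None,fx=4,fy=3.75)); 
cv2.imwrite("pics/t1.png",t["img"])
```

```text
[ 0.5931011  -0.08496952  0.23119408] [0.5552885  0.1271716  0.13998023] [269.16469851 115.13886182] [308.40854264 182.27076007]
```

View pics/s1.png

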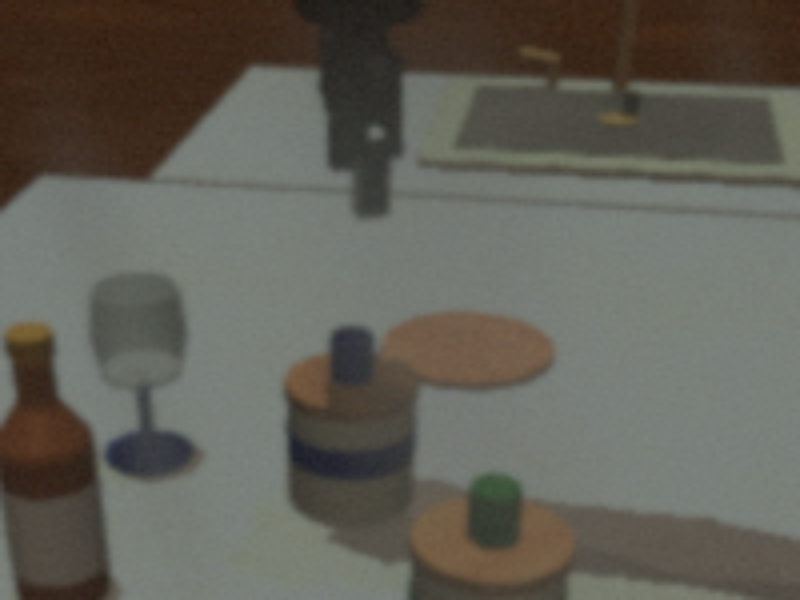

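{"api": "servo_tool", "payload": {
  "rows": [
    [[100,3,0,0,0,0,0],[100,6,0,0,0,0,0],[100,9,0,0,0,0,0],[100,11.5,0,0,0,0,0],[100,12.5,0,0,0,0,0],[100,12.5,0,0,0,0,0],[100,12.5,0,0,0,0,0]]
  ]
}}

```text
time_s: 2.77
position: [0.5935, -0.085, 0.1067]
eef_rot: [-0.696, -0.122, 0.697, -0.122]
wrist_force: [0.4, -0.3, -0.2]
gripper_width: 0.0856
```

Run:
```python
from h import *
s=cam("side")
for i in range(3):
    st=ctrl.read_state(); print(st["position"],st["wrist_force"])
cv2.imwrite("pics/s2.png",cv2.resize(s["img"][80:220,180:380],None,fx=4,fy=4));
```

```text
[ 0.59413347 -0.08478473  0.10745995] [ 1.0910731  -0.21203846  0.7700635 ]
[ 0.59413347 -0.08478473  0.10745995] [ 1.0910731  -0.21203846  0.7700635 ]
[ 0.59413347 -0.08478473  0.10745995] [ 1.0910731  -0.21203846  0.7700635 ]
```

View pics/s2.png

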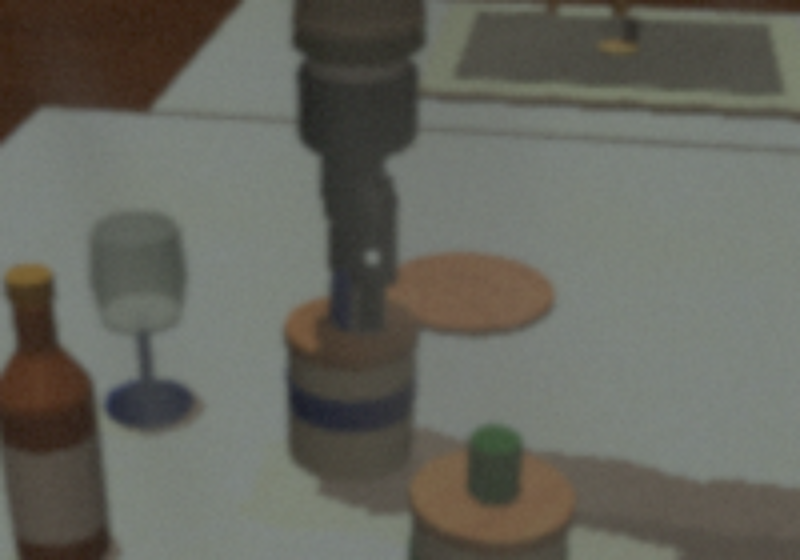

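{"api": "servo_tool", "payload": {
  "rows": [
    [[0,0,0,0,0,0,0],[0,0,0,0,0,0,0],[0,0,0,0,0,0,0],[0,0,0,0,0,0,0],[0,0,0,0,0,0,0],[0,0,0,0,0,0,0],[0,0,0,0,0,0,0],[0,0,0,0,0,0,0]]
  ]
}}

```text
time_s: 3.48
position: [0.5942, -0.0841, 0.1068]
eef_rot: [0.697, 0.122, -0.696, 0.122]
wrist_force: [0.7, -1.5, 6.4]
gripper_width: 0.028
```

Run:
```python
from h import *
s=cam("side");t=cam("top")
st=ctrl.read_state(); print(st["position"],st["wrist_force"],st["moment"],st["gripper_width"])
cv2.imwrite("pics/s3.png",cv2.resize(s["img"][80:220,180:380],None,fx=4,fy=4));
```

```text
[ 0.59413759 -0.08405991  0.10680857] [ 0.09982455 -0.83614929  6.26206055] [0.00133352 0.09002773 0.03012506] 0.02826197070004506
```

View pics/s3.png

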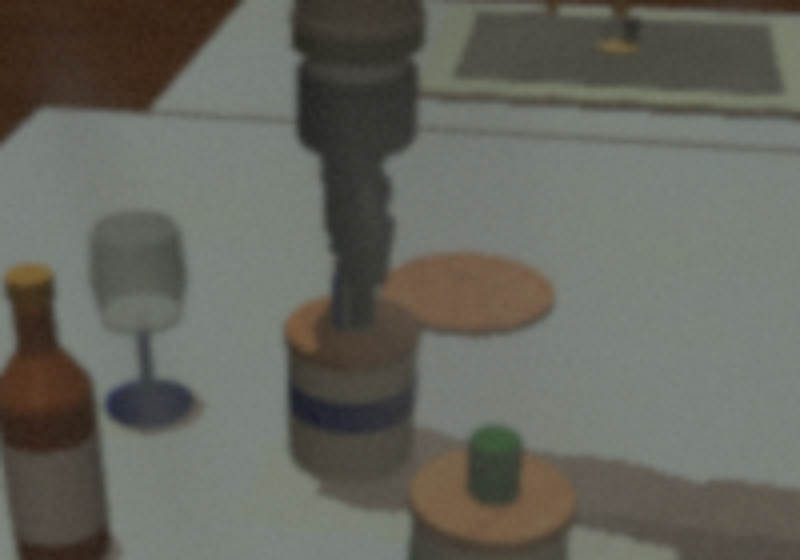

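{"api": "servo_tool", "payload": {
  "rows": [
    [[0,-0.2,0,0,0,0,0],[0,-0.8,0,0,0,0,0],[0,-1.6,0,0,0,0,0],[0,-2.4,0,0,0,0,0],[0,-3.0,0,0,0,0,0],[0,-3.2,0,0,0,0,0],[0,-3.2,0,0,0,0,0],[0,-3.2,0,0,0,0,0],[0,-3.2,0,0,0,0,0],[0,-3.2,0,0,0,0,0],[0,-3.2,0,0,0,0,0],[0,-3.2,0,0,0,0,0]]
  ]
}}

```text
time_s: 4.58
position: [0.5935, -0.0838, 0.138]
eef_rot: [-0.696, -0.122, 0.697, -0.122]
wrist_force: [0.5, -0.3, -3.7]
gripper_width: 0.0282
```

Run:
```python
from h import *
F=[]
for i in range(6):
    s=cam("side"); st=ctrl.read_state(); F.append(np.r_[st["wrist_force"],st["moment"]])
print(np.mean(F,0).round(3),np.std(F,0).round(2),st["position"],st["gripper_width"],st["time_s"])
cv2.imwrite("pics/s4.png",cv2.resize(s["img"][80:220,180:380],None,fx=4,fy=4));
```

```text
[ 1.150e-01 -2.800e-02 -3.519e+00 -5.000e-03 -1.700e-02  2.000e-03] [0.41 0.61 0.44 0.02 0.01 0.02] [ 0.59362983 -0.08391788  0.13820281] 0.028240302927560468 4.8833
```

View pics/s4.png

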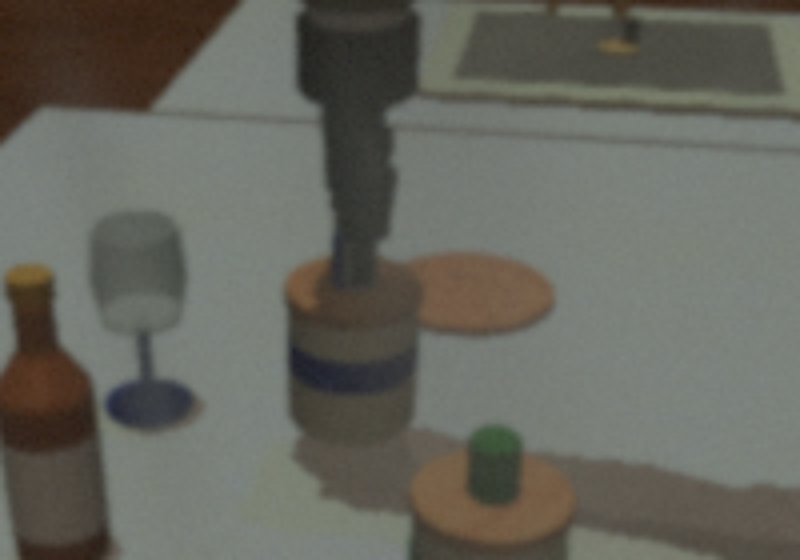

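Blue is up, about 30 mm clear, upright, and weighs about 3.5 N. I'm setting it back down.

{"api": "servo_tool", "payload": {
  "rows": [
    [[0,0.6,0,0,0,0,0],[0,1.3,0,0,0,0,0],[0,2.0,0,0,0,0,0],[0,2.5,0,0,0,0,0],[0,2.8,0,0,0,0,0],[0,3.0,0,0,0,0,0],[0,3.1,0,0,0,0,0],[0,3.2,0,0,0,0,0],[0,3.2,0,0,0,0,0],[0,3.2,0,0,0,0,0]]
  ]
}}

```text
time_s: 5.72
position: [0.5938, -0.0839, 0.1068]
eef_rot: [0.697, 0.122, -0.696, 0.122]
wrist_force: [-1.1, -0.7, 2.3]
gripper_width: 0.0277
```

{"api": "servo_tool", "payload": {
  "rows": [
    [[100,0,0,0,0,0,0],[100,0,0,0,0,0,0],[100,0,0,0,0,0,0],[100,0,0,0,0,0,0],[100,0,0,0,0,0,0],[100,0,0,0,0,0,0],[100,0,0,0,0,0,0],[100,0,0,0,0,0,0]]
  ]
}}

```text
time_s: 6.38
position: [0.5936, -0.0839, 0.1062]
eef_rot: [-0.696, -0.122, 0.696, -0.122]
wrist_force: [-0.2, -0.1, -0.2]
gripper_width: 0.0853
```

{"api": "servo_tool", "payload": {
  "rows": [
    [[100,-3,0,0,0,0,0],[100,-7,0,0,0,0,0],[100,-10,0,0,0,0,0],[100,-12,0,0,0,0,0],[100,-12,0,0,0,0,0],[100,-12,0,0,0,0,0]]
  ]
}}

```text
time_s: 6.88
position: [0.5941, -0.084, 0.2274]
eef_rot: [0.697, 0.122, -0.696, 0.123]
wrist_force: [-1.2, 0.8, -1.3]
gripper_width: 0.0853
```

Run:
```python
from h import *
s=cam("side"); t=cam("top"); st=ctrl.read_state(); p=st["position"]; print(p,st["gripper_width"],st["wrist_force"])
M=R.from_quat(st["eef_rot"]).as_matrix(); 
for x in ((.4845,.1015),(.484,.0995)): print((M.T@(np.array([*x,p[2]])-p)*100).round(2))
kb=blob(s,(255,143,285,166),lambda h,S,v:(abs(h-118)<12)&(S>50)); print(kb[0],plane(s,kb[0],.138))
cv2.imwrite("pics/s5.png",cv2.resize(s["img"][80:220,180:380],None,fx=4,fy=4));
```

```text
[ 0.59302466 -0.08384783  0.22537342] 0.08542145017336164 [-0.52827028 -0.12148109 -0.1608341 ]
[ 2.000e-02 -2.112e+01  3.880e+00]
[ 2.000e-02 -2.095e+01  4.000e+00]
[265. 152.] [ 0.59924007 -0.06223461  0.138     ]
```

View pics/s5.png

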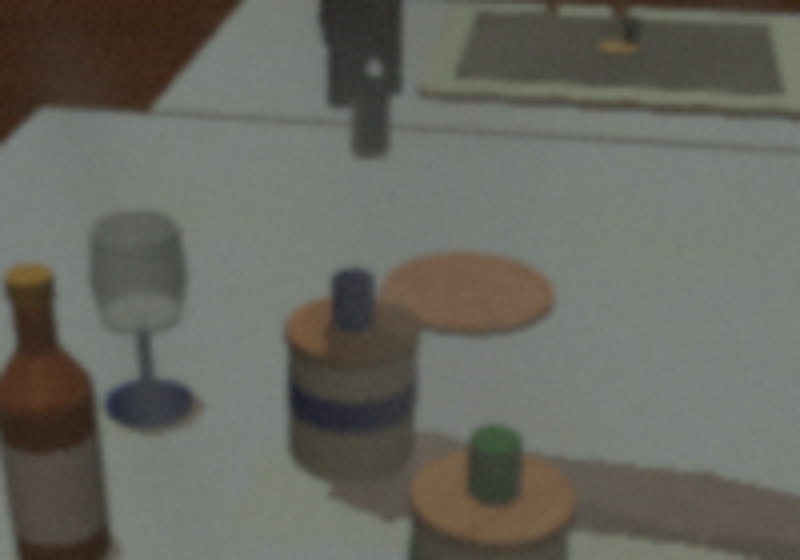

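Blue stands where it was: its knob is at the same zoomed pixel as before, (352,272). Next is green.

{"api": "servo_tool", "payload": {
  "rows": [
    [[100,0,-20.9,4.0,0,0,0],[100,0,-20.9,4.0,0,0,0],[100,0,-20.9,4.0,0,0,0],[100,0,-20.9,4.0,0,0,0],[100,0,-20.9,4.0,0,0,0],[100,0,-20.9,4.0,0,0,0],[100,0,-20.9,4.0,0,0,0],[100,0,-20.9,4.0,0,0,0],[100,0,-20.9,4.0,0,0,0]]
  ]
}}

```text
time_s: 7.73
position: [0.4853, 0.0976, 0.2256]
eef_rot: [-0.696, -0.122, 0.697, -0.122]
wrist_force: [-0.4, -0.4, -0.2]
gripper_width: 0.0853
```

{"api": "servo_tool", "payload": {
  "rows": [
    [[100,3,0,0,0,0,0],[100,6,0,0,0,0,0],[100,9,0,0,0,0,0],[100,11,0,0,0,0,0],[100,12,0,0,0,0,0],[100,12,0,0,0,0,0],[100,12,0,0,0,0,0]]
  ]
}}

```text
time_s: 8.32
position: [0.4852, 0.0981, 0.1061]
eef_rot: [-0.696, -0.122, 0.697, -0.122]
wrist_force: [0.7, -0.3, 0.1]
gripper_width: 0.0852
```

Run:
```python
from h import *
s=cam("side"); st=ctrl.read_state(); p=st["position"]; print(p,st["gripper_width"],st["wrist_force"])
cv2.imwrite("pics/s6.png",cv2.resize(s["img"][120:260,200:400],None,fx=4,fy=4));
```

```text
[0.4855388  0.09838826 0.10685192] 0.0854740222771087 [0.70379093 0.83388602 0.01157453]
```

View pics/s6.png

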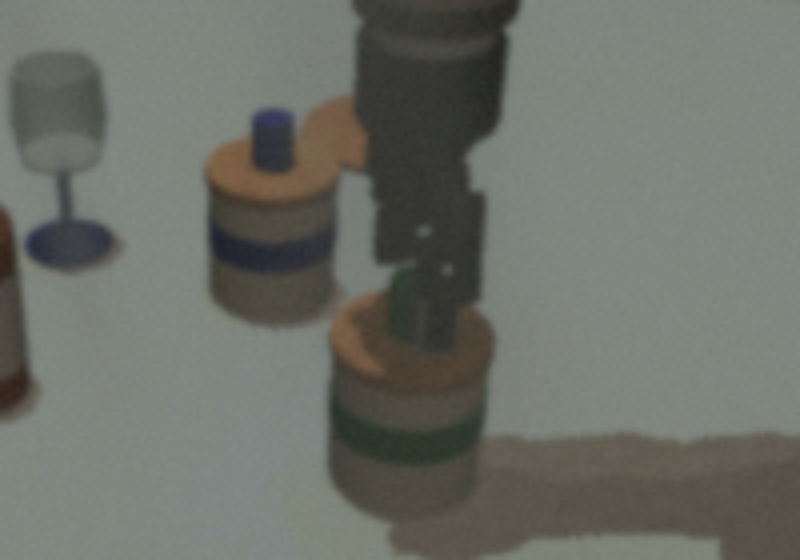

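The open fingers straddle the green knob, which sits at about (405,300) in the zoom between the two fingers. I'll grip and lift.

{"api": "servo_tool", "payload": {
  "rows": [
    [[0,0,0,0,0,0,0],[0,0,0,0,0,0,0],[0,0,0,0,0,0,0],[0,0,0,0,0,0,0],[0,0,0,0,0,0,0],[0,0,0,0,0,0,0],[0,0,0,0,0,0,0],[0,0,0,0,0,0,0]]
  ]
}}

```text
time_s: 9.03
position: [0.485, 0.0992, 0.107]
eef_rot: [0.697, 0.123, -0.696, 0.122]
wrist_force: [-1.4, 0.9, 8.7]
gripper_width: 0.0279
```

{"api": "servo_tool", "payload": {
  "rows": [
    [[0,-0.2,0,0,0,0,0],[0,-0.8,0,0,0,0,0],[0,-1.6,0,0,0,0,0],[0,-2.4,0,0,0,0,0],[0,-3.0,0,0,0,0,0],[0,-3.2,0,0,0,0,0],[0,-3.2,0,0,0,0,0],[0,-3.2,0,0,0,0,0],[0,-3.2,0,0,0,0,0],[0,-3.2,0,0,0,0,0],[0,-3.2,0,0,0,0,0],[0,-3.2,0,0,0,0,0]]
  ]
}}

```text
time_s: 10.03
position: [0.4847, 0.0989, 0.138]
eef_rot: [-0.696, -0.122, 0.697, -0.122]
wrist_force: [-0.1, 0.7, -6.8]
gripper_width: 0.0281
```

Run:
```python
from h import *
F=[]
for i in range(5):
    s=cam("side"); st=ctrl.read_state(); F.append(np.r_[st["wrist_force"],st["moment"]])
print(np.mean(F,0).round(3),np.std(F,0).round(2),st["position"],st["gripper_width"],st["time_s"])
p=st["position"]; M=R.from_quat(st["eef_rot"]).as_matrix(); 
for x in ((.4757,.353),(.538,-.343),(.44,-.08)): print(x,(M.T@(np.array([*x,p[2]])-p)*100).round(2))
cv2.imwrite("pics/s7.png",cv2.resize(s["img"][120:260,200:400],None,fx=4,fy=4));
```

```text
[-3.880e-01 -1.870e-01 -6.777e+00  1.100e-02 -6.000e-03 -3.100e-02] [0.14 0.43 0.51 0.03 0.03 0.02] [0.48477379 0.0989726  0.13818471] 0.028198951470600517 10.2833
(0.4757, 0.353) [ -0.   -24.19  -7.81]
(0.538, -0.343) [ 0.   43.36 10.06]
(0.44, -0.08) [ 0.   15.3  10.31]
```

View pics/s7.png

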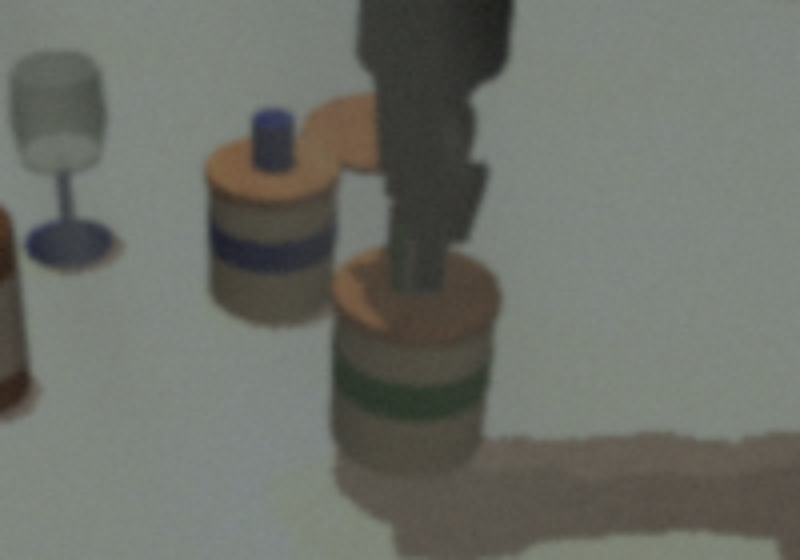

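Green reads 6.8 N against 3.5 N for blue, so green is the heavier and goes on the tray.

{"api": "servo_tool", "payload": {
  "rows": [
    [[0,-1.0,-0.5,-0.2,0,0,0],[0,-2.0,-2.0,-0.6,0,0,0],[0,-2.0,-4.5,-1.5,0,0,0],[0,-2.0,-7.5,-2.4,0,0,0],[0,-2.0,-10.5,-3.4,0,0,0],[0,-2.0,-13.5,-4.4,0,0,0],[0,-2.0,-16.5,-5.3,0,0,0],[0,-2.0,-19.5,-6.3,0,0,0],[0,-2.0,-22.0,-7.1,0,0,0],[0,-2.0,-23.5,-7.6,0,0,0],[0,-2.0,-24.2,-7.8,0,0,0],[0,-2.0,-24.2,-7.8,0,0,0]]
  ]
}}

```text
time_s: 11.28
position: [0.4751, 0.3544, 0.1579]
eef_rot: [-0.696, -0.123, 0.696, -0.123]
wrist_force: [0.6, -1.3, -6.9]
gripper_width: 0.0284
```

{"api": "servo_tool", "payload": {
  "rows": [
    [[0,0,0,0,0,0,0],[0,0,0,0,0,0,0],[0,0,0,0,0,0,0]]
  ]
}}

```text
time_s: 11.53
position: [0.4761, 0.351, 0.1583]
eef_rot: [-0.696, -0.121, 0.697, -0.122]
wrist_force: [0.4, -0.1, -6.7]
gripper_width: 0.028
```

Run:
```python
from h import *
s=cam("side"); t=cam("top"); st=ctrl.read_state(); p=st["position"]; print(p,st["gripper_width"],st["wrist_force"])
a=np.vstack([s["img"][160:384,180:400]]); cv2.imwrite("pics/s8.png",cv2.resize(a,None,fx=2.6,fy=2.6)); cv2.imwrite("pics/t8.png",cv2.resize(t["img"][150:320,50:270],None,fx=3,fy=3))
```

```text
[0.47605258 0.35165013 0.15835402] 0.027877052006655953 [ 0.40850758  0.19468358 -6.78778403]
```

View pics/s8.png

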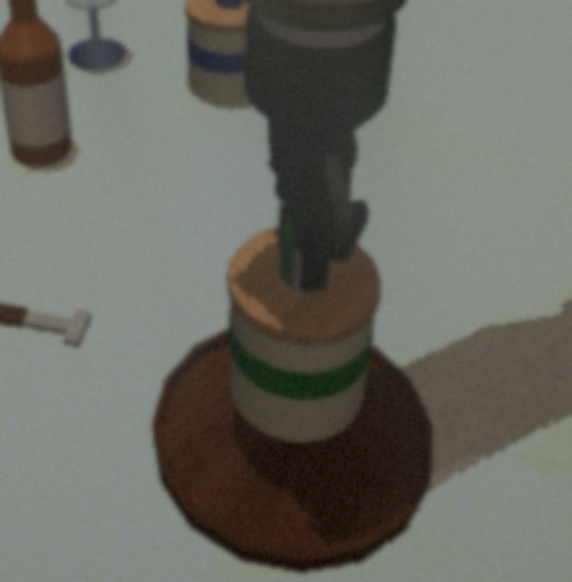

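View pics/t8.png

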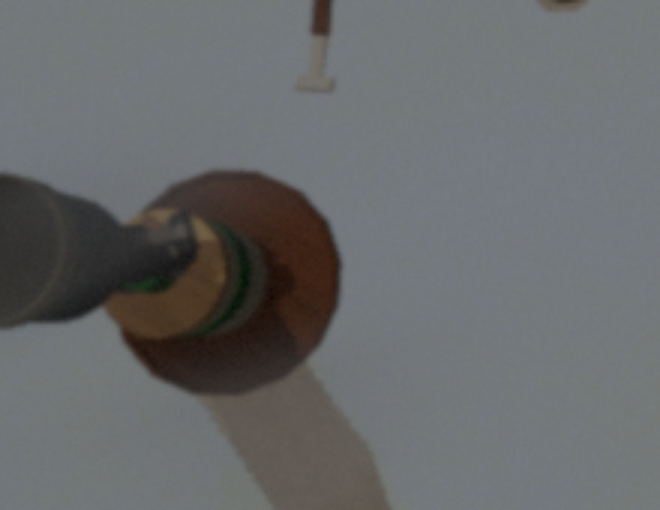

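Green hangs over the tray, upright, at the expected pixels. I'm lowering it 45 mm.

{"api": "servo_tool", "payload": {
  "rows": [
    [[0,0.4,0,0,0,0,0],[0,1.1,0,0,0,0,0],[0,1.9,0,0,0,0,0],[0,2.7,0,0,0,0,0],[0,3.4,0,0,0,0,0],[0,3.8,0,0,0,0,0],[0,4.1,0,0,0,0,0],[0,4.3,0,0,0,0,0],[0,4.4,0,0,0,0,0],[0,4.5,0,0,0,0,0],[0,4.5,0,0,0,0,0],[0,4.5,0,0,0,0,0]]
  ]
}}

```text
time_s: 12.63
position: [0.4758, 0.3532, 0.1135]
eef_rot: [0.697, 0.122, -0.696, 0.122]
wrist_force: [0.3, -0.2, -6.8]
gripper_width: 0.0281
```

Not touching yet, so I'll go down in small steps.

{"api": "servo_tool", "payload": {
  "rows": [
    [[0,0.05,0,0,0,0,0],[0,0.1,0,0,0,0,0],[0,0.1,0,0,0,0,0],[0,0.1,0,0,0,0,0]]
  ]
}}

```text
time_s: 12.97
position: [0.4757, 0.3533, 0.1131]
eef_rot: [0.697, 0.123, -0.696, 0.122]
wrist_force: [-3.3, -0.9, 6.7]
gripper_width: 0.0282
```

{"api": "servo_tool", "payload": {
  "rows": [
    [[100,0,0,0,0,0,0],[100,0,0,0,0,0,0],[100,0,0,0,0,0,0],[100,0,0,0,0,0,0],[100,0,0,0,0,0,0],[100,0,0,0,0,0,0],[100,0,0,0,0,0,0],[100,0,0,0,0,0,0]]
  ]
}}

```text
time_s: 13.63
position: [0.4757, 0.3531, 0.1122]
eef_rot: [-0.696, -0.122, 0.696, -0.122]
wrist_force: [0.1, -0.2, -0.3]
gripper_width: 0.0858
```

{"api": "servo_tool", "payload": {
  "rows": [
    [[100,-3,0,0,0,0,0],[100,-7,0,0,0,0,0],[100,-10,0,0,0,0,0],[100,-11.5,0,0,0,0,0],[100,-11.5,0,0,0,0,0],[100,-11.5,0,0,0,0,0]]
  ]
}}

```text
time_s: 14.13
position: [0.4759, 0.3532, 0.2281]
eef_rot: [0.697, 0.123, -0.696, 0.122]
wrist_force: [-1.0, -0.1, -1.5]
gripper_width: 0.0853
```

Run:
```python
from h import *
st=ctrl.read_state(); p=st["position"]; print(p,st["gripper_width"],st["wrist_force"])
M=R.from_quat(st["eef_rot"]).as_matrix()
print((M.T@(np.array([.595,-.084,p[2]])-p)*100).round(2))
```

```text
[0.47587537 0.35324599 0.22808014] 0.08534227803550277 [-1.03723509 -0.0813397  -1.50199535]
[-4.000e-02  4.517e+01  3.700e+00]
```

{"api": "servo_tool", "payload": {
  "rows": [
    [[100,0,45.2,3.7,0,0,0],[100,0,45.2,3.7,0,0,0],[100,0,45.2,3.7,0,0,0],[100,0,45.2,3.7,0,0,0],[100,0,45.2,3.7,0,0,0],[100,0,45.2,3.7,0,0,0],[100,0,45.2,3.7,0,0,0],[100,0,45.2,3.7,0,0,0],[100,0,45.2,3.7,0,0,0],[100,0,45.2,3.7,0,0,0],[100,0,45.2,3.7,0,0,0],[100,0,45.2,3.7,0,0,0]]
  ]
}}

```text
time_s: 15.13
position: [0.5951, -0.0937, 0.2256]
eef_rot: [-0.696, -0.118, 0.698, -0.12]
wrist_force: [0.5, -1.3, 0.2]
gripper_width: 0.0854
```

{"api": "servo_tool", "payload": {
  "rows": [
    [[100,0,0,0,0,0,0],[100,0,0,0,0,0,0],[100,0,0,0,0,0,0]]
  ]
}}

```text
time_s: 15.38
position: [0.5943, -0.0828, 0.2263]
eef_rot: [-0.696, -0.123, 0.697, -0.123]
wrist_force: [0.4, 1.3, 0.4]
gripper_width: 0.0853
```

Run:
```python
from h import *
s=cam("side"); t=cam("top"); st=ctrl.read_state(); p=st["position"]; print(p,st["gripper_width"],st["wrist_force"])
M=R.from_quat(st["eef_rot"]).as_matrix()
print((M.T@(np.array([.595,-.084,.107])-p)*100).round(2))
cv2.imwrite("pics/s9.png",s["img"]); cv2.imwrite("pics/t9.png",t["img"])
k=blob(t,(85,205,165,285),lambda h,S,v:(abs(h-60)<20)&(S>90)); print("green knob",k[0],plane(t,k[0],.144))
```

```text
[ 0.5946113  -0.08270861  0.22689198] 0.08531123464837599 [-0.20178725 -0.23502817  0.49393801]
[11.99  0.14  0.  ]
green knob [105.06896552 241.64137931] [0.47341165 0.34942688 0.144     ]
```

View pics/s9.png

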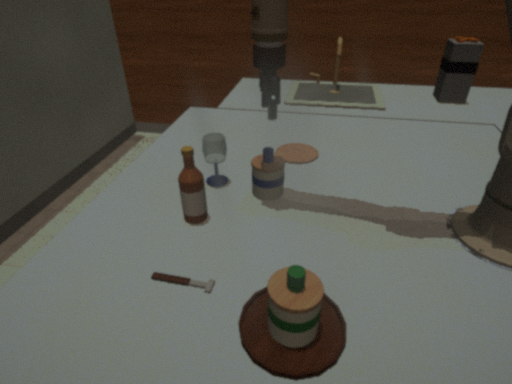

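View pics/t9.png

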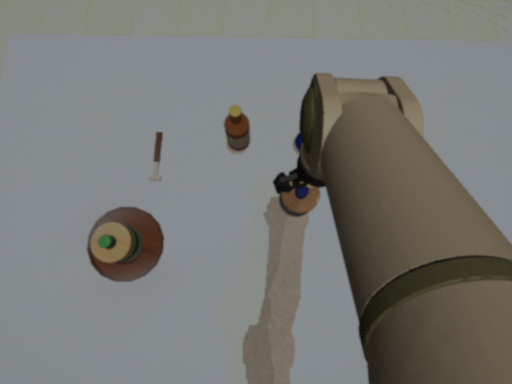

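Green stands in the tray: its knob is at (105,242) in the top view, which puts it within about 5 mm of the tray centre. Blue is still in place and the fingers are above it.

{"api": "servo_tool", "payload": {
  "rows": [
    [[100,3,0,0,0,0,0],[100,6,0,0,0,0,0],[100,9,0,0,0,0,0],[100,11,0,0,0,0,0],[100,12,0,0,0,0,0],[100,12,0,0,0,0,0],[100,12,0,0,0,0,0]]
  ]
}}

```text
time_s: 16.07
position: [0.5951, -0.0838, 0.1075]
eef_rot: [-0.696, -0.123, 0.696, -0.123]
wrist_force: [0.3, -0.1, -0.3]
gripper_width: 0.0855
```

{"api": "servo_tool", "payload": {
  "rows": [
    [[0,0,0,0,0,0,0],[0,0,0,0,0,0,0],[0,0,0,0,0,0,0],[0,0,0,0,0,0,0],[0,0,0,0,0,0,0],[0,0,0,0,0,0,0],[0,0,0,0,0,0,0],[0,0,0,0,0,0,0]]
  ]
}}

```text
time_s: 16.73
position: [0.5955, -0.085, 0.1082]
eef_rot: [0.697, 0.122, -0.696, 0.122]
wrist_force: [0.4, -1.9, 8.1]
gripper_width: 0.0282
```

{"api": "servo_tool", "payload": {
  "rows": [
    [[0,-0.2,0,0,0,0,0],[0,-0.8,0,0,0,0,0],[0,-1.6,0,0,0,0,0],[0,-2.4,0,0,0,0,0],[0,-3.2,0,0,0,0,0],[0,-3.8,0,0,0,0,0],[0,-4.0,0,0,0,0,0],[0,-4.0,0,0,0,0,0],[0,-4.0,0,0,0,0,0]]
  ]
}}

```text
time_s: 17.48
position: [0.5949, -0.0844, 0.1474]
eef_rot: [0.696, 0.122, -0.696, 0.122]
wrist_force: [0.9, -0.1, -4.3]
gripper_width: 0.0281
```

Run:
```python
from h import *
s=cam("side"); st=ctrl.read_state(); p=st["position"]; print(p,st["gripper_width"],st["wrist_force"],st["moment"])
M=R.from_quat(st["eef_rot"]).as_matrix()
print((M.T@(np.array([.538,-.343,p[2]])-p)*100).round(2))
cv2.imwrite("pics/s10.png",cv2.resize(s["img"][80:220,180:380],None,fx=4,fy=4))
```

```text
[ 0.59468131 -0.08445388  0.1470514 ] 0.028390464700520503 [-1.03726018  0.29782209 -3.7752828 ] [ 0.00121278  0.02030191 -0.02981162]
[ 0.   22.37 14.14]
```

View pics/s10.png

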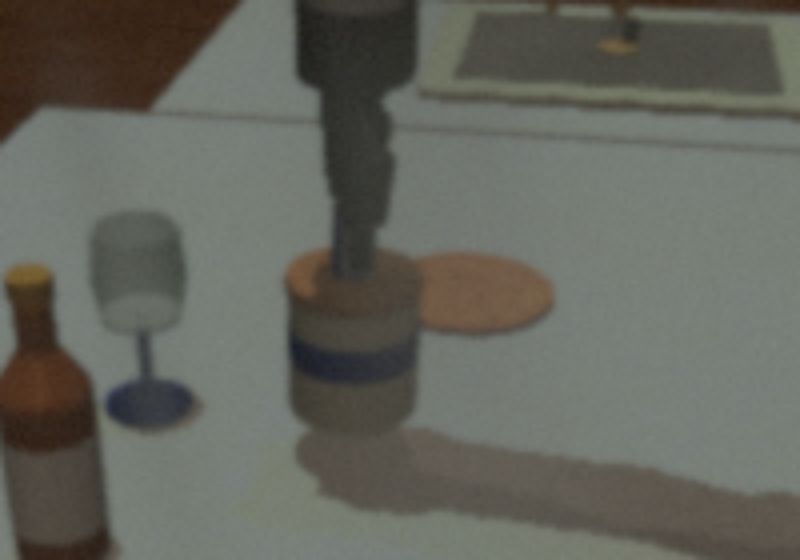

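Blue hangs upright about 40 mm up and reads about 3.8 N, still the lighter one. I'm carrying it to the trivet.

{"api": "servo_tool", "payload": {
  "rows": [
    [[0,0,0.6,0.4,0,0,0],[0,0,2.0,1.3,0,0,0],[0,0,4.5,2.8,0,0,0],[0,0,7.0,4.4,0,0,0],[0,0,9.5,6.0,0,0,0],[0,0,12.0,7.6,0,0,0],[0,0,14.5,9.2,0,0,0],[0,0,17.0,10.7,0,0,0],[0,0,19.5,12.3,0,0,0],[0,0,21.3,13.5,0,0,0],[0,0,22.4,14.1,0,0,0],[0,0,22.4,14.1,0,0,0]]
  ]
}}

```text
time_s: 18.53
position: [0.5369, -0.3472, 0.1468]
eef_rot: [-0.696, -0.12, 0.697, -0.121]
wrist_force: [0.3, -0.3, -3.5]
gripper_width: 0.0279
```

{"api": "servo_tool", "payload": {
  "rows": [
    [[0,0,0,0,0,0,0],[0,0,0,0,0,0,0],[0,0,0,0,0,0,0]]
  ]
}}

```text
time_s: 18.78
position: [0.5393, -0.3413, 0.1471]
eef_rot: [0.696, 0.124, -0.696, 0.123]
wrist_force: [0.6, -0.3, -3.5]
gripper_width: 0.0283
```

{"api": "servo_tool", "payload": {
  "rows": [
    [[0,0.4,0,0,0,0,0],[0,1.0,0,0,0,0,0],[0,1.7,0,0,0,0,0],[0,2.3,0,0,0,0,0],[0,2.7,0,0,0,0,0],[0,2.9,0,0,0,0,0],[0,3.0,0,0,0,0,0],[0,3.1,0,0,0,0,0],[0,3.1,0,0,0,0,0],[0,3.1,0,0,0,0,0]]
  ]
}}

```text
time_s: 19.62
position: [0.5388, -0.3432, 0.1165]
eef_rot: [0.697, 0.122, -0.696, 0.122]
wrist_force: [0.0, -0.5, -3.8]
gripper_width: 0.0278
```

Run:
```python
from h import *
s=cam("side"); st=ctrl.read_state(); p=st["position"]; print(p,st["gripper_width"],st["wrist_force"],st["moment"])
cv2.imwrite("pics/s11.png",cv2.resize(s["img"][60:200,200:400],None,fx=4,fy=4))
```

```text
[ 0.53879775 -0.34326532  0.11647512] 0.027978735844125826 [ 0.07664351  0.55878202 -3.95965122] [-0.01783278 -0.00373988  0.04581627]
```

View pics/s11.png

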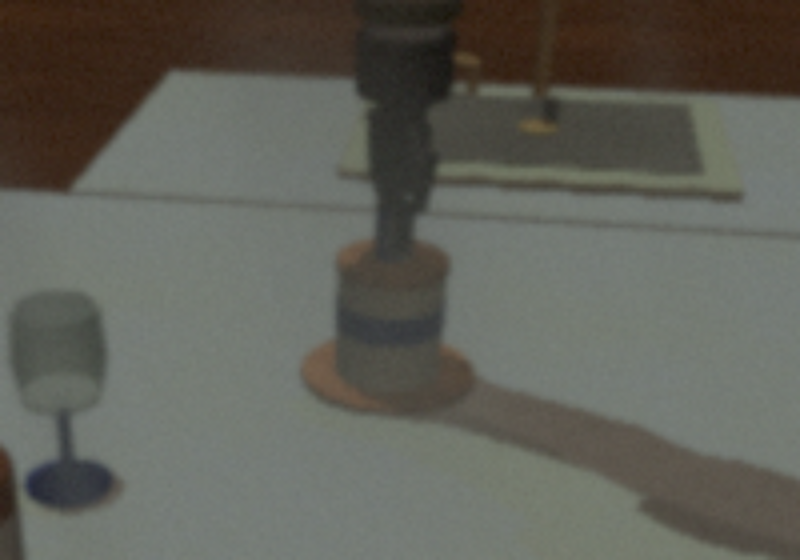

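Blue is just above the trivet and centred on it: the body is at x≈390 and the trivet at x≈387 in the zoom. Last millimetre next.

{"api": "servo_tool", "payload": {
  "rows": [
    [[0,0.05,0,0,0,0,0],[0,0.1,0,0,0,0,0],[0,0.15,0,0,0,0,0],[0,0.15,0,0,0,0,0],[0,0.15,0,0,0,0,0]]
  ]
}}

```text
time_s: 20.08
position: [0.5391, -0.3436, 0.1161]
eef_rot: [0.697, 0.122, -0.696, 0.123]
wrist_force: [-1.7, 0.3, 8.6]
gripper_width: 0.0279
```

{"api": "servo_tool", "payload": {
  "rows": [
    [[100,0,0,0,0,0,0],[100,0,0,0,0,0,0],[100,0,0,0,0,0,0],[100,0,0,0,0,0,0],[100,0,0,0,0,0,0],[100,0,0,0,0,0,0],[100,0,0,0,0,0,0],[100,0,0,0,0,0,0]]
  ]
}}

```text
time_s: 20.75
position: [0.5387, -0.3431, 0.1147]
eef_rot: [-0.696, -0.122, 0.696, -0.122]
wrist_force: [-0.4, -0.2, -0.4]
gripper_width: 0.0851
```

{"api": "servo_tool", "payload": {
  "rows": [
    [[100,-3,0,0,0,0,0],[100,-7,0,0,0,0,0],[100,-10,0,0,0,0,0],[100,-12,0,0,0,0,0],[100,-12,10,7,0,0,0],[100,-12,10,7,0,0,0],[100,-12,10,7,0,0,0],[100,-12,10,7,0,0,0],[100,-12,10,7,0,0,0],[100,-12,10,7,0,0,0]]
  ]
}}

```text
time_s: 21.58
position: [0.5069, -0.4606, 0.2344]
eef_rot: [-0.696, -0.123, 0.696, -0.122]
wrist_force: [0.6, 0.6, -0.1]
gripper_width: 0.085
```

Run:
```python
from h import *
s=cam("side"); t=cam("top"); st=ctrl.read_state(); p=st["position"]; print(p,st["time_s"],st["wrist_force"])
cv2.imwrite("pics/s12.png",s["img"]); cv2.imwrite("pics/t12.png",t["img"])
```

```text
[ 0.50774082 -0.45942572  0.23463302] 21.6833 [-0.57514106  0.59663619 -0.06711603]
```

View pics/s12.png

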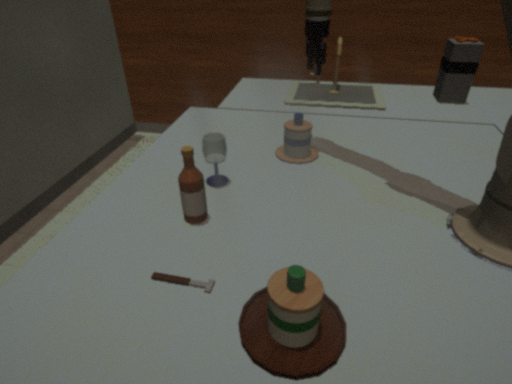

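View pics/t12.png

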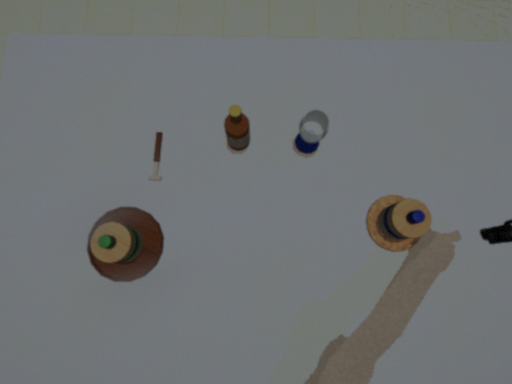

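Both canisters stand upright: green in the tray (top-view knob at (105,242)) and blue on the trivet (knob at (417,216)). The bottle, glass and opener are at the same pixels as at the start. Handing in.

Run:
```python
from h import *
t=cam("top"); k=blob(t,(400,200,435,232),lambda h,S,v:(abs(h-118)<15)&(S>130)); print(plane(t,k[0],.146))
print(ctrl.sign_off())
```

```text
[ 0.53715291 -0.33724096  0.146     ]
the job is handed in; nothing more can be done
None
```

I weighed both canisters, set the heavier green one on the tray and the lighter blue one on the trivet, and handed the job in at about 22 s. Sign-off gave no verdict, so I don't know the judged result.

- **Weights:** blue read about 3.5 N on its first lift and was set back on the counter and released before green was lifted. Green read about 6.8 N.
- **Placement:** the last pictures show both upright and the gripper clear. The top camera puts green's knob within about 4 mm of the tray centre and blue's within about 7 mm of the trivet centre. Both are well inside the 42 mm and 35 mm limits.
- **Other objects:** the glass, the bottle and the opener look unmoved by eye in the pictures; I did not measure them.
- **Disagreement:** the two cameras differed by about 6 mm in y. I went with the top camera, because the gripper centred on the blue knob within 1 mm of where it said.
- **Contact force:** set-down was at most about 9 N at the wrist.

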